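# Set up a chair rail for finishing

### The job

Set up the chair rail for finishing on the plywood board: stand the round riser on the middle of the round rubber pad and the square riser on the middle of the square pad, lay the rail level across the tops of both risers, centred over them and running straight from one to the other, and set the cork sanding block flat on top of the rail at its middle, lengthwise along it. Stand the stain jar upright on the board behind the rail (on the side away from the robot), opposite the rail's middle, with the jar's centre 90 mm from the rail's centre line. Leave the tape measure and the turned finial where they are on the grey mat.

Things in the scene. Friction and masses are not known exactly. Their poses are not given: they have to be found in the camera images.
- board: Fixed plywood board lying on the bench, 240 mm (its x) by 260 mm (its y), 9 mm thick; it lies either on the left or the right of the robot. Origin at the centre of its underside; its x axis points roughly away from the robot (within 0.3 rad), z up. It carries the two rubber pads.
- pad_round: Fixed round black rubber pad on the board, 76 mm across, 4 mm thick (top 13 mm above the bench). Origin at the centre of its underside. Both pad centres lie 30 mm from the board's centre line towards the robot (board x = -30 mm), 80 mm to either side (board y = +80 or -80 mm, so 160 mm apart); which pad is on which side changes.
- pad_square: Fixed square black rubber pad on the board, 76 by 76 mm, 4 mm thick (top 13 mm above the bench), the counterpart of the round pad. Origin at the centre of its underside, sides parallel to the board's.
- riser_round: Loose round wooden riser, a light wood disc 56 mm across and 40 mm high, standing upright, about 80 g. Origin at the centre of its underside, z up. Like all the loose things it starts on the fixed grey mat (3 mm thick, 290 by 340 mm) on the other side of the robot from the board, about 100 mm centre to centre from its neighbours (gaps of 20 mm or more; nothing on the mat is taller than 55 mm).
- riser_square: Loose square wooden riser, a light wood block 50 by 50 mm and 40 mm high, about 80 g. Origin at the centre of its underside, x and y along its sides, z up.
- rail: Loose chair rail, a brown wooden bar 210 mm long (its x), 36 mm wide (its y), 24 mm high (its z), with a pale tenon 15 mm long, 22 mm wide and 12 mm high at mid-height on each end, 240 mm over all; about 140 g. Origin at the centre of its underside; it is symmetrical end for end. It starts flat on the mat, its length roughly left to right, on the robot's side of the other things.
- sander: Loose cork sanding block with a reddish abrasive sole, 76 mm long (its x), 34 mm wide (its y), 28 mm high, about 50 g, lying sole down. Origin at the centre of its underside.
- jar: Loose small closed jar of stain, amber glass with a steel cap, 52 mm across and 55 mm high, standing upright, about 160 g. Origin at the centre of its underside, z up.
- finial: Loose turned finial of dark wood, 42 mm across and 50 mm high, standing among the other things: a bystander, leave it. Origin at the centre of its underside.
- tape: Loose tape measure, black with grey sides, 62 mm (its x) by 34 mm by 34 mm high, among the other things: a bystander, leave it. Origin at the centre of its underside.
Not all that is in view belongs to the job. Leave any blue or turquoise look-alike of the riser_square alone.

How it is judged:
At the end, for the whole second after the job is handed in: Risers upright on their pads within 12 mm; rail level on both, 12 mm across, 15 mm along, 0.14 rad; block flat on rail: 15 mm along, 10 mm across, 0.17 rad; jar upright on board behind rail, 75 to 105 mm from its centre line, within 15 mm of opposite its middle; all at rest (horizontal distance between riser_round and pad_round below 0.012 m and height (world z) of riser_round between 0.01 and 0.017 m and angle between each of riser_round, riser_square, sander, jar's own z axis and vertical below 0.08 rad and horizontal distance between riser_square and pad_square below 0.012 m and height (world z) of riser_square between 0.01 and 0.017 m and x of rail in the frame of board between -0.042 and -0.018 m and y of rail in the frame of board between -0.015 and 0.015 m and height (world z) of rail between 0.049 and 0.058 m and angle between rail's own z axis and vertical below 0.06 rad and angle between the x axis of rail and the y axis of board, either way round below 0.14 rad and x of sander in the frame of rail between -0.015 and 0.015 m and y of sander in the frame of rail between -0.01 and 0.01 m and z of sander in the frame of rail between 0.02 and 0.029 m and angle between the x axis of sander and the x axis of rail, either way round below 0.17 rad and (y of jar in the frame of rail between 0.075 and 0.105 m or y of jar in the frame of rail between -0.105 and -0.075 m) and x of jar in the frame of board above 0.03 m and x of jar in the frame of rail between -0.015 and 0.015 m and height (world z) of jar between 0.006 and 0.012 m and linear speed of each of riser_round, riser_square, rail, sander, jar below 0.02 m/s and angular speed of each of riser_round, riser_square, rail, sander, jar below 0.2 rad/s); the robot touches nothing.
It fails at once if the tape measure or the finial is displaced by more than 25 mm or tipped over (distance of any of tape, finial from where it was at the start of the episode above 0.025 m or angle between any of tape, finial's own z axis and vertical above 0.6 rad).
It also fails if it takes over 136 s, if anything falls off the work surface, if the arm or the gripper's body presses on something with over 40 N, if the wrist force passes 120 N, or if a joint passes its speed limit or range.

### The arm

A 7-joint arm with a two-finger parallel gripper is mounted at the origin on the work surface. World frame = base frame: x ahead of the robot, y to its left, z up, the work surface at z = 0. Lengths are in m, angles in rad, forces in N, time in s.
With the tool pointing down it reaches from about 0.4 to 0.85 m from the base axis. Payload 10.4 kg.
Tool frame: the origin (TCP) lies at the very end of the fingers, on their centre line; the grasp point (between the pads) lies 19 mm behind it; z points along the fingers, y is the direction in which the jaws open and shut (so a half turn about z gives the same grasp; the last joint's range is limited). The gripper opens to 87 mm and grips with 3 to 60 N. Pads are 19 mm wide; open, the fingers measure 117 mm over their backs; the gripper's body (75 mm by 190 mm) begins 51 mm behind the grasp point.
Start: joints at [1.246, 0.332, -0.065, 1.46, 0.022, 1.35, -0.088], TCP at [0.186, -0.597, 0.223] pointing down, gripper open.
Joint ranges: [-2.6, 2.6], [-0.5, 2.12], [-1.47, 1.34], [0.16, 2.42], [-1.27, 4.41], [0.06, 2.06], [-2.6, 2.6]. Speed limits (rad/s): [2.22, 2.22, 2.79, 2.79, 3.14, 3.14, 3.14].

### API

Orientations are given as a unit quaternion [x, y, z, w].
In Python, from bench import read_state, camera, close_job, recognise, masks_of gives the robot as it stands.
- The arm moves only by the tool play_rows, never from a script. Its argument "moves" is a list of rows, each a list of 3 entries, a list of its own where there are three numbers: the shift along the tool's x, y, z in cm, then the turn, a rotation vector about the tool's x, y, z in rad, then the finger opening in cm, from 0 to 8.7. In form: [[[dx, dy, dz], [ax, ay, az], jaw], ...]. A call has 1 to 8 rows; each row is the pose to reach, as a shift and turn from the pose commanded when the call began, along the tool's axes at that moment; what a row does not reach only later rows make up. A row lasts 1/8 s, in which the tool goes at most 62.5 mm and 10.7 degrees, less where a joint would pass 70% of its speed; a pose out of reach is approached as far as the arm can. A call with a gripper value outside its range is refused whole. The fingers move at their own pace and stop on an object; "grip_force" is the grip in N (left out, the last holds). Time passes only in rows, so rows that repeat a pose let the fingers close. It gives the time, the measured TCP pose, the force and the opening at its end, in the units of the state.
- read_state(): the state, without advancing time (a new reading comes with each control period).
- camera(name): name is "side" or "top" or "wrist"; returns a dict with "frame" (384x512x3 uint8, red, green, blue), "intrinsics" (3x3 intrinsics, pixels), "camera_from_world" (4x4, takes a point from world to camera coordinates). Camera axes: x right, y down, z forward; pixel columns grow to the right and rows downward; lengths in m; the calibration is good to about 2 mm. A picture is of the moment at which its call begins. There is no depth.
- close_job(): hands the job in, once; it reports no verdict.
Trained networks look in a picture, given as the dict that the camera call returned (one of the last four; its "shot" number tells which), for a name from the list of things; names that differ only in an ending like _2 or _b are one class to them, and where a whole thing is asked for, a point or a joint stands for the part that bears it (a point fixed in the world has none). Each returns a list of dicts, best first, with "conf" (0 to 1); they miss things now and then, are a little off and sometimes report something else, mostly with a low value. They report only what shows in the picture. A call takes as long as a camera call. They do not tell look-alikes from the thing itself.
- recognise(picture, query): "at" ([column, row] in pixels, amid what is visible of it).
- masks_of(picture, query): "region" (384x512 bool, what is visible of it) and "at" ([column, row] in pixels, amid what is visible of it).
The state is a dict: "time": time; "joint_positions": joint angles; "joint_vel": joint speeds; "joint_torque": joint torques, N m; "ee_pos": TCP position; "eef_rot": TCP orientation; "ft_force": force on the tool from outside, world axes, zero at the start; "torque": the same for the moment, N m; "width": finger opening in m.
Only numpy, scipy, OpenCV 4.12 (cv2) and the standard library are available. Lean on these libraries where they do the work, as an engineer would, in place of code of your own. Each camera call takes 0.05 s, during which the arm holds its last target.

## Working session

There is one attempt and no reset: what is moved stays moved. The work goes in short steps, Python scripts to look and compute and a tool call to move; the robot and the scene stay as the last step left them, time stands still between calls to the robot, and variables do not carry over. Pictures are saved under pics/ and viewed, and the job is handed in when it is done.

Besides the shell and the picture viewer there is one more tool, called after "Emit:" by a JSON object that holds its "api" and its "payload". play_rows: Moves the arm, as the interface text tells. Its arguments: {"type":"object","properties":{"moves":{"type":"array","items":{"type":"array"}},"grip_force":{"type":"number"}},"required":["moves"]}

```bash
mkdir -p pics; ls; python3 - <<'E'
from bench import read_state, camera
import cv2
s=read_state(); print(s)
for n in("side","top","wrist"):
    c=camera(n); cv2.imwrite(f"pics/{n}0.png",c["frame"][:,:,::-1]); print(n,c["intrinsics"],c["camera_from_world"],c.keys())
E
```

```text
pics
{'time': 0.0, 'joint_positions': array([ 1.24644068,  0.33286442, -0.06473176,  1.46095948,  0.0215649 ,
        1.34988842, -0.08852564]), 'joint_vel': array([ 0.00056197, -0.00035482,  0.00113429, -0.00109412, -0.00020449,
       -0.00026413, -0.00012076]), 'joint_torque': array([ 1.91315674e-03, -6.23240876e+01,  2.61548313e-02, -3.89902425e+01,
       -6.10327511e-02,  3.96712509e-02,  2.22189506e-04]), 'ee_pos': array([ 0.18565473, -0.59637633,  0.22174999]), 'eef_rot': array([ 9.88637910e-01,  1.50314920e-01, -1.18119951e-04, -7.03162667e-04]), 'ft_force': array([0.03401021, 0.22577497, 0.24702306]), 'torque': array([ 0.01149741, -0.01842442,  0.01107901]), 'width': 0.0871317712104693}
side [[395.6602799    0.         251.9301214 ]
 [  0.         395.6602799  191.28995879]
 [  0.           0.           1.        ]] [[ 0.99468586 -0.10276041  0.00635173 -0.48946385]
 [-0.06249255 -0.65163315 -0.75595563  0.08250805]
 [ 0.08182131  0.75154144 -0.65459204  1.13465328]
 [ 0.          0.          0.          1.        ]] dict_keys(['frame', 'intrinsics', 'camera_from_world', 's
[... 172 characters left out ...]
 2.31246388e-03 -8.32721566e-03]
 [-9.85956786e-01 -1.41583829e-03 -1.66994646e-01  4.85073905e-01]
 [ 1.66997383e-01 -2.10559187e-03 -9.85955091e-01  1.20599936e+00]
 [ 0.00000000e+00  0.00000000e+00  0.00000000e+00  1.00000000e+00]] dict_keys(['frame', 'intrinsics', 'camera_from_world', 'shot'])
wrist [[298.5656771    0.         254.42403887]
 [  0.         298.5656771  191.58034173]
 [  0.           0.           1.        ]] [[ 0.29709279 -0.95484772 -0.00130707 -0.62395492]
 [-0.91235648 -0.28427527  0.2946069  -0.03577697]
 [-0.2816763  -0.08633308 -0.95561763  0.39090685]
 [ 0.          0.          0.          1.        ]] dict_keys(['frame', 'intrinsics', 'camera_from_world', 'shot'])
```

View pics/top0.png

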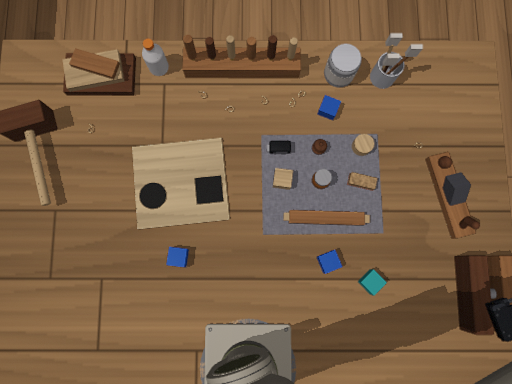

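View pics/side0.png

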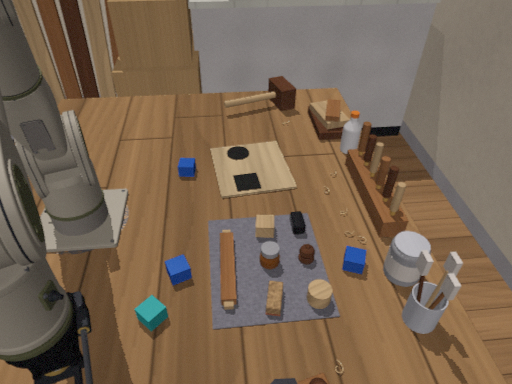

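View pics/wrist0.png

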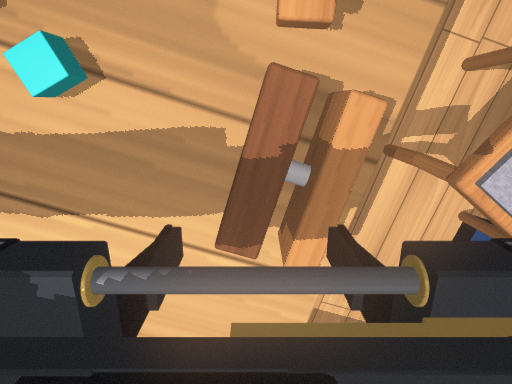

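```bash
cat > h.py <<'E'
import numpy as np, cv2
from scipy.optimize import minimize
from bench import read_state, camera, recognise, masks_of
def rectv(a,b,h):
    return np.array([[sx*a/2,sy*b/2,z] for sx in(-1,1) for sy in(-1,1) for z in(0,h)])
def cylv(d,h):
    t=np.linspace(0,2*np.pi,40,endpoint=False)
    return np.array([[d/2*np.cos(a),d/2*np.sin(a),z] for a in t for z in(0,h)])
M=dict(board=rectv(.24,.26,.009),pad_round=cylv(.076,.004),pad_square=rectv(.076,.076,.004),
 riser_round=cylv(.056,.04),riser_square=rectv(.05,.05,.04),rail=rectv(.225,.036,.024),sander=rectv(.076,.034,.028),
 jar=cylv(.052,.055),finial=cylv(.042,.05),tape=rectv(.062,.034,.034))
Z0=dict(board=0,pad_round=.009,pad_square=.009)
# rail: use real polygon parts
PARTS={'rail':[rectv(.21,.036,.024), rectv(.24,.022,.012)+[0,0,.006]]}
def pix(c,P):
    T=c["camera_from_world"]; q=P@T[:3,:3].T+T[:3,3]; q=q@c["intrinsics"].T
    return q[:,:2]/q[:,2:]
def ray(c,uv,z):
    T=c["camera_from_world"];R=T[:3,:3];o=-R.T@T[:3,3]
    d=R.T@np.linalg.inv(c["intrinsics"])@np.array([uv[0],uv[1],1.]);return o+d*(z-o[2])/d[2]
S=4
def sil(c,n,p,z):
    im=np.zeros((384*S,512*S),np.uint8)
    cs,sn=np.cos(p[2]),np.sin(p[2])
    for V in PARTS.get(n,[M[n]]):
        W=np.c_[V[:,0]*cs-V[:,1]*sn+p[0],V[:,0]*sn+V[:,1]*cs+p[1],V[:,2]+z]
        q=(pix(c,W)+.5)*S
        cv2.fillConvexPoly(im,cv2.convexHull(q.round().astype(np.int32)),1)
    return im
def fit(obs,n,z,p0,yaw=True):
    big=[(c,cv2.resize(m.astype(np.uint8),None,fx=S,fy=S,interpolation=cv2.INTER_NEAREST)) for c,m in obs]
    def cost(v):
        p=[v[0]/1000,v[1]/1000,v[2]/30 if yaw else 0];t=0
        for c,m in big:
            s=sil(c,n,p,z);t+=1-(s&m).sum()/max(1,(s|m).sum())
        return t/len(big)
    best=None
    for y0 in ([p0[2]] if len(p0)>2 else ([0,.8] if yaw else [0])):
        x0=np.array([p0[0]*1000,p0[1]*1000,y0*30])
        sx=np.array([x0,x0+[8,0,0],x0+[0,8,0],x0+[0,0,8]])
        r=minimize(cost,x0,method='Nelder-Mead',options=dict(initial_simplex=sx,maxiter=120,xatol=.1,fatol=1e-4))
        if best is None or r.fun<best.fun:best=r
    v=best.x;return [v[0]/1000,v[1]/1000,v[2]/30 if yaw else 0],best.fun
E
cat > m1.py <<'E'
from h import *
cams={n:camera(n) for n in("top","side")}
out={}
for n in M:
    z=Z0.get(n,.003); ob={}
    for k,c in cams.items():
        r=masks_of(c,n); 
        print(n,k,[(round(x["conf"],2),[round(float(a)) for a in x["at"]],int(x["region"].sum())) for x in r[:3]])
        if r: ob[k]=(c,r[0]["region"],r[0]["at"])
    for ks in (["top"],["side"],["top","side"]):
        if not all(k in ob for k in ks):continue
        p0=ray(ob[ks[0]][0],ob[ks[0]][2],z+M[n][:,2].max()/2)[:2]
        yw='round' not in n and n not in('jar','finial')
        p,f=fit([ob[k][:2] for k in ks],n,z,list(p0)+([1.57] if n=='rail' else [0] if n=='board' else []),yw)
        print('   ',ks,np.round(p,4),round(f,3))
E
python3 m1.py
```

```text
board top [(0.76, [179, 172], 6409)]
board side [(0.7, [257, 166], 2923)]
    ['top'] [0.5048 0.1963 0.1126] 0.178
    ['side'] [0.5069 0.1986 0.1046] 0.204
    ['top', 'side'] [0.5055 0.1972 0.107 ] 0.194
pad_round top [(0.69, [154, 194], 578), (0.53, [326, 219], 1133)]
pad_round side [(0.8, [239, 152], 229)]
    ['top'] [0.4667 0.2727 0.    ] 0.039
    ['side'] [0.4662 0.2757 0.    ] 0.089
    ['top', 'side'] [0.4662 0.2733 0.    ] 0.075
pad_square top [(0.97, [206, 189], 739), (0.71, [359, 182], 357)]
pad_square side [(0.61, [247, 184], 365)]
    ['top'] [0.4839 0.115  0.1232] 0.057
    ['side'] [0.4853 0.1156 1.6588] 0.092
    ['top', 'side'] [0.4844 0.1149 1.6528] 0.08
riser_round top [(0.78, [361, 146], 362), (0.33, [318, 147], 186)]
riser_round side [(0.82, [319, 294], 597)]
    ['top'] [ 0.6119 -0.3256  0.    ] 0.088
    ['side'] [ 0.614  -0.3261  0.    ] 0.072
    ['top', 'side'] [ 0.6133 -0.3263  0.    ] 0.085
riser_square top [(0.89, [374, 284], 419), (0.88, [284, 180], 321), (0.81, [328, 265], 398)]
riser_square side [(0.86, [356, 263], 513), (0.83, [186, 166], 353), (0.7
[... 626 characters left out ...]
0.3709] 0.697
jar top [(0.73, [323, 180], 336)]
jar side [(0.91, [267, 257], 443)]
    ['top'] [ 0.5126 -0.2066  0.    ] 0.08
    ['side'] [ 0.5133 -0.2026  0.    ] 0.198
    ['top', 'side'] [ 0.5127 -0.2069  0.    ] 0.143
finial top [(0.46, [320, 146], 181)]
finial side [(0.81, [307, 253], 260)]
    ['top'] [ 0.605  -0.1997  0.    ] 0.269
    ['side'] [ 0.61   -0.2027  0.    ] 0.324
    ['top', 'side'] [ 0.6089 -0.2035  0.    ] 0.299
tape top [(0.55, [280, 146], 297)]
tape side [(0.64, [299, 226], 288), (0.59, [268, 256], 448), (0.42, [319, 291], 629)]
    ['top'] [ 0.6059 -0.0878  1.6605] 0.154
    ['side'] [ 0.6081 -0.087  -1.639 ] 0.161
    ['top', 'side'] [ 0.6075 -0.0871  1.501 ] 0.166
```

```bash
cat > m2.py <<'E'
from h import *
cams={n:camera(n) for n in("top","side")}
t,s=cams["top"],cams["side"]
def near(c,q,at): 
    r=[x for x in masks_of(c,q) if np.hypot(x["at"][0]-at[0],x["at"][1]-at[1])<12]; return r[0]["region"] if r else None
for n,a,b,qt in(("riser_square",(284,179),(264,228),"riser_square"),("sander",(363,181),(274,300),"pad_square")):
    mt=near(t,qt,a); ms=near(s,n,b); 
    if mt is None: mt=near(t,n,a)
    print(n,mt is None,ms is None)
    obs=[(c,m) for c,m in((t,mt),(s,ms)) if m is not None]
    p0=ray(t,a,.02)[:2]
    for o in ([[x] for x in obs]+[obs]):
        for y0 in (0,.4,.8,1.2,1.5) if n=='riser_square' else (1.3,):
            p,f=fit(o,n,.003,list(p0)+[y0]); print(np.round(p,4),round(f,3))
im=t["frame"][120:250,250:400,::-1]
cv2.imwrite("pics/crop1.png",cv2.resize(im,None,fx=5,fy=4.5,interpolation=cv2.INTER_CUBIC))
E
python3 m2.py
```

```text
riser_square False False
[ 0.5131 -0.0959 -0.1613] 0.075
[ 0.5132 -0.0959 -0.1273] 0.076
[ 0.5131 -0.0958  1.4026] 0.073
[ 0.5136 -0.0961  1.4287] 0.079
[ 0.5129 -0.096   1.461 ] 0.08
[ 0.5155 -0.0955 -0.1529] 0.05
[ 0.5149 -0.0949 -0.1362] 0.05
[ 0.5151 -0.0951  1.4334] 0.049
[ 0.5151 -0.0953  1.4175] 0.052
[ 0.5147 -0.0952  1.462 ] 0.052
[ 0.5143 -0.0959 -0.1234] 0.078
[ 0.5143 -0.0957 -0.1158] 0.078
[ 0.5144 -0.0957  1.4536] 0.078
[ 0.5145 -0.0954  1.4905] 0.082
[ 0.5143 -0.0955  1.4609] 0.076
sander False False
[ 0.5076 -0.323   1.3386] 0.094
[ 0.5098 -0.3228  1.3337] 0.105
[ 0.5089 -0.3228  1.3437] 0.116
```

View pics/crop1.png

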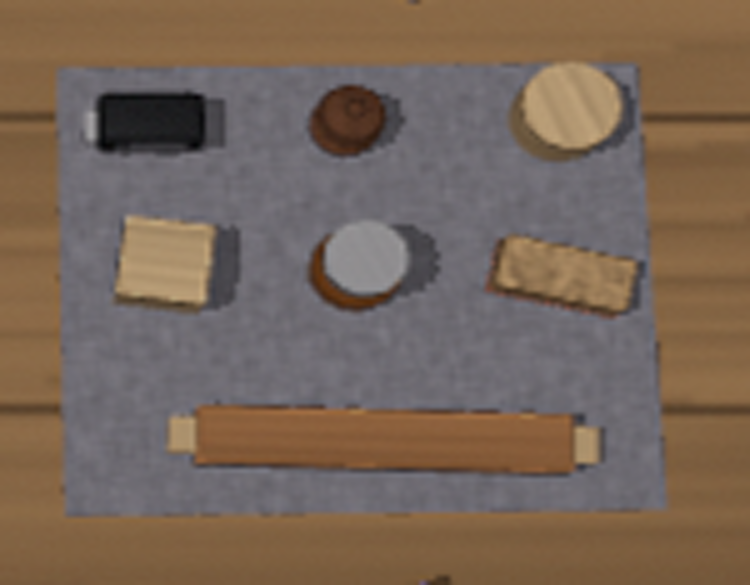

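```bash
cat > plan.py <<'E'
# usage: plan.py x y z psi  [x y z psi ...] : shift (cm) and turn in tool frame from the measured pose
import sys,numpy as np
from scipy.spatial.transform import Rotation as Ro
from bench import read_state
s=read_state();p=s["ee_pos"];R=Ro.from_quat(s["eef_rot"]);X=R.as_matrix()[:,0]
print("t",round(s["time"],2),"p",np.round(p,4),"psi",round(float(np.arctan2(X[1],X[0])),3),"w",round(s["width"],4),"F",np.round(s["ft_force"],1),"q",np.round(s["joint_positions"],2))
a=list(map(float,sys.argv[1:]))
for i in range(0,len(a),4):
    x,y,z,ps=a[i:i+4]
    T=Ro.from_matrix(np.array([[np.cos(ps),np.sin(ps),0],[np.sin(ps),-np.cos(ps),0],[0,0,-1]]))
    print(a[i:i+4],"shift",np.round(R.as_matrix().T@(np.array([x,y,z])-p)*100,2),"turn",np.round((R.inv()*T).as_rotvec(),3))
E
python3 plan.py .613 -.326 .13 1.571
```

```text
t 1.6 p [ 0.1858 -0.5968  0.2226] psi 0.302 w 0.087 F [-0.4 -0.1 -0.5] q [ 1.25  0.33 -0.06  1.46  0.02  1.35 -0.09]
[0.613, -0.326, 0.13, 1.571] shift [ 48.84 -13.16   9.26] turn [ 0.     0.    -1.269]
```

Emit:
{"api": "play_rows", "payload": {"moves": [[[48.8, -13.2, 9.3], [0, 0, -1.27], 8.0], [[48.8, -13.2, 9.3], [0, 0, -1.27], 8.0], [[48.8, -13.2, 9.3], [0, 0, -1.27], 8.0], [[48.8, -13.2, 9.3], [0, 0, -1.27], 8.0], [[48.8, -13.2, 9.3], [0, 0, -1.27], 8.0], [[48.8, -13.2, 9.3], [0, 0, -1.27], 8.0], [[48.8, -13.2, 9.3], [0, 0, -1.27], 8.0], [[48.8, -13.2, 9.3], [0, 0, -1.27], 8.0]], "grip_force": 25}}

```text
time: 2.6
ee_pos: [0.6023, -0.3324, 0.1319]
eef_rot: [0.706, 0.708, 0.0, 0.0]
ft_force: [0.2, -1.2, 0.9]
width: 0.0801
```

```bash
python3 plan.py .613 -.326 .13 1.571 .613 -.326 .016 1.571
```

```text
t 2.6 p [ 0.6023 -0.3324  0.1319] psi 1.573 w 0.0801 F [ 0.2 -1.2  0.9] q [ 0.73  0.56 -0.43  1.37  0.24  1.26  0.29]
[0.613, -0.326, 0.13, 1.571] shift [0.63 1.07 0.19] turn [0.    0.    0.002]
[0.613, -0.326, 0.016, 1.571] shift [ 0.64  1.07 11.59] turn [0.    0.    0.002]
```

Emit:
{"api": "play_rows", "payload": {"moves": [[[0.3, 0.6, 0.2], [0, 0, 0], 8.0], [[0.3, 0.6, 0.2], [0, 0, 0], 8.0], [[0.3, 0.6, 0.2], [0, 0, 0], 8.0]]}}

```text
time: 2.98
ee_pos: [0.6058, -0.3319, 0.1305]
eef_rot: [0.708, 0.707, -0.001, 0.0]
ft_force: [-0.1, -0.3, 0.9]
width: 0.0802
```

```bash
python3 plan.py .613 -.326 .13 1.571 .613 -.326 .016 1.571; python3 - <<'E'
from h import *
c=camera("wrist"); im=c["frame"][:,:,::-1].copy()
q=pix(c,np.array([[.613,-.326,.043]]))[0]; cv2.circle(im,(int(q[0]),int(q[1])),4,(0,0,255),-1)
s=sil(c,"riser_round",[.613,-.326,0],.003)
cs,_=cv2.findContours(cv2.resize(s,(512,384)),0,1); cv2.drawContours(im,cs,-1,(0,255,0),1)
cv2.imwrite("pics/w1.png",im)
E
```

```text
t 2.98 p [ 0.6058 -0.3319  0.1305] psi 1.569 w 0.0802 F [-0.1 -0.3  0.9] q [ 0.73  0.57 -0.43  1.36  0.24  1.26  0.29]
[0.613, -0.326, 0.13, 1.571] shift [0.59 0.72 0.05] turn [-0.     0.001 -0.002]
[0.613, -0.326, 0.016, 1.571] shift [ 0.61  0.72 11.45] turn [-0.     0.001 -0.002]
```

View pics/w1.png

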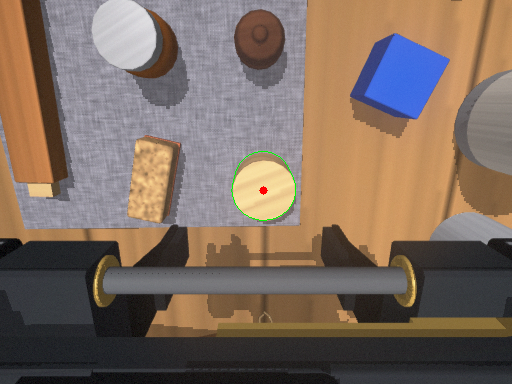

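Emit:
{"api": "play_rows", "payload": {"moves": [[[0.6, 0.7, 3], [0, 0, 0], 8.0], [[0.6, 0.7, 7], [0, 0, 0], 8.0], [[0.6, 0.7, 10], [0, 0, 0], 8.0], [[0.6, 0.7, 11.4], [0, 0, 0], 8.0], [[0.6, 0.7, 11.4], [0, 0, 0], 8.0], [[0.6, 0.7, 11.4], [0, 0, 0], 4.5], [[0.6, 0.7, 11.4], [0, 0, 0], 4.5], [[0.6, 0.7, 11.4], [0, 0, 0], 4.5]]}}

```text
time: 4.03
ee_pos: [0.6142, -0.3243, 0.0169]
eef_rot: [0.707, 0.707, 0.0, 0.001]
ft_force: [-1.1, -0.0, -1.0]
width: 0.0578
```

```bash
python3 plan.py .613 -.326 .016 1.571 .613 -.326 .14 1.571 .4665 .273 .14 1.6
```

```text
t 4.03 p [ 0.6142 -0.3243  0.0169] psi 1.572 w 0.0578 F [-1.1 -0.  -1. ] q [ 0.7   0.68 -0.4   1.44  0.29  1.08  0.24]
[0.613, -0.326, 0.016, 1.571] shift [-0.17 -0.12  0.09] turn [0.001 0.001 0.001]
[0.613, -0.326, 0.14, 1.571] shift [ -0.18  -0.11 -12.31] turn [0.001 0.001 0.001]
[0.4665, 0.273, 0.14, 1.6] shift [ 59.73 -14.7  -12.36] turn [ 0.001  0.001 -0.028]
```

Emit:
{"api": "play_rows", "payload": {"moves": [[[0, 0, 0], [0, 0, 0], 4.5], [[0, 0, 0], [0, 0, 0], 4.5], [[0, 0, -5], [0, 0, 0], 4.5], [[0, 0, -10.5], [0, 0, 0], 4.5], [[6, -1.5, -12.4], [0, 0, 0], 4.5], [[12, -3, -12.4], [0, 0, 0], 4.5], [[18, -4.5, -12.4], [0, 0, 0], 4.5], [[24, -6, -12.4], [0, 0, 0], 4.5]]}}

```text
time: 5.03
ee_pos: [0.5527, -0.0824, 0.1399]
eef_rot: [0.707, 0.707, -0.0, 0.0]
ft_force: [1.1, 0.2, -0.4]
width: 0.0554
```

```bash
python3 plan.py .4665 .2745 .14 1.6
```

```text
t 5.03 p [ 0.5527 -0.0824  0.1399] psi 1.572 w 0.0554 F [ 1.1  0.2 -0.4] q [ 0.54  0.3  -0.56  1.72  0.17  1.17 -0.06]
[0.4665, 0.2745, 0.14, 1.6] shift [ 3.57e+01 -8.59e+00 -2.00e-02] turn [-0.     0.    -0.028]
```

Emit:
{"api": "play_rows", "payload": {"moves": [[[6, -1.5, 0], [0, 0, 0], 4.5], [[12, -3, 0], [0, 0, -0.03], 4.5], [[18, -4.5, 0], [0, 0, -0.03], 4.5], [[24, -6, 0], [0, 0, -0.03], 4.5], [[30, -7.3, 0], [0, 0, -0.03], 4.5], [[35.7, -8.6, 0], [0, 0, -0.03], 4.5], [[35.7, -8.6, 0], [0, 0, -0.03], 4.5], [[35.7, -8.6, 0], [0, 0, -0.03], 4.5]]}}

```text
time: 6.02
ee_pos: [0.4672, 0.2723, 0.1397]
eef_rot: [0.696, 0.718, -0.0, 0.0]
ft_force: [0.7, -0.9, -1.2]
width: 0.0552
```

```bash
python3 plan.py .4665 .2745 .14 1.6 .4665 .2745 .028 1.6; python3 - <<'E'
from h import *
c=camera("wrist"); im=c["frame"][:,:,::-1].copy()
for n,p,z in(("pad_round",[.4665,.273,0],.009),("board",[.505,.197,.108],0)):
  s=sil(c,n,p,z)
  cs,_=cv2.findContours(cv2.resize(s,(512,384)),0,1); cv2.drawContours(im,cs,-1,(0,255,0),1)
cv2.imwrite("pics/w2.png",im)
E
```

```text
t 6.03 p [0.4672 0.2723 0.1397] psi 1.602 w 0.0552 F [ 0.7 -0.9 -1.2] q [ 0.06  0.3  -0.77  1.76  0.23  1.17 -0.75]
[0.4665, 0.2745, 0.14, 1.6] shift [ 0.22 -0.06 -0.03] turn [-0.001  0.001  0.002]
[0.4665, 0.2745, 0.028, 1.6] shift [ 0.23 -0.05 11.17] turn [-0.001  0.001  0.002]
```

View pics/w2.png

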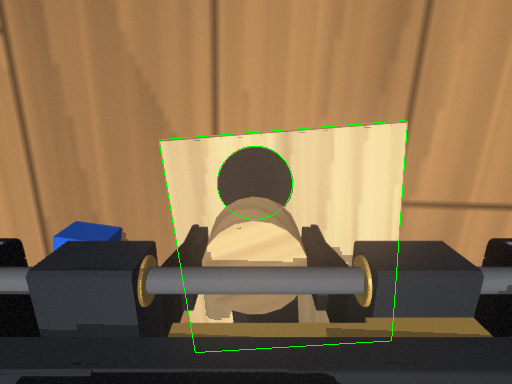

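Emit:
{"api": "play_rows", "payload": {"moves": [[[0.2, -0.05, 4], [0, 0, 0], 4.5], [[0.2, -0.05, 8], [0, 0, 0], 4.5], [[0.2, -0.05, 10], [0, 0, 0], 4.5], [[0.2, -0.05, 10.8], [0, 0, 0], 4.5], [[0.2, -0.05, 11.15], [0, 0, 0], 4.5], [[0.2, -0.05, 11.2], [0, 0, 0], 4.5], [[0.2, -0.05, 11.2], [0, 0, 0], 4.5]]}}

```text
time: 6.95
ee_pos: [0.4672, 0.2749, 0.0288]
eef_rot: [0.696, 0.718, 0.001, 0.0]
ft_force: [0.1, 0.4, -0.4]
width: 0.0557
```

```bash
python3 plan.py .4665 .2745 .027 1.6 
```

```text
t 6.95 p [0.4672 0.2749 0.0288] psi 1.602 w 0.0557 F [ 0.1  0.4 -0.4] q [-0.01  0.45 -0.72  1.85  0.35  0.97 -0.85]
[0.4665, 0.2745, 0.027, 1.6] shift [-0.04 -0.07  0.18] turn [ 0.001 -0.     0.002]
```

Emit:
{"api": "play_rows", "payload": {"moves": [[[0, -0.05, 0.2], [0, 0, 0], 5.5], [[0, -0.05, 0.2], [0, 0, 0], 5.5], [[0, -0.05, 0.2], [0, 0, 0], 6.5], [[0, -0.05, 0.2], [0, 0, 0], 7.8], [[0, -0.05, 0.2], [0, 0, 0], 7.8], [[0, -0.05, -2], [0, 0, 0], 7.8], [[0, -0.05, -5.5], [0, 0, 0], 7.8], [[0, -0.05, -10], [0, 0, 0], 7.8]]}}

```text
time: 7.95
ee_pos: [0.4656, 0.2742, 0.1284]
eef_rot: [0.696, 0.718, -0.001, -0.0]
ft_force: [0.6, -0.0, -0.2]
width: 0.0781
```

```bash
python3 plan.py .514 -.0955 .14 1.44 
```

```text
t 7.95 p [0.4656 0.2742 0.1284] psi 1.602 w 0.0781 F [ 0.6 -0.  -0.2] q [ 0.05  0.32 -0.78  1.77  0.24  1.15 -0.77]
[0.514, -0.0955, 0.14, 1.44] shift [-37.11   3.68  -1.14] turn [-0.002  0.001  0.162]
```

Emit:
{"api": "play_rows", "payload": {"moves": [[[-6, 0.6, -1], [0, 0, 0.16], 7.8], [[-12, 1.2, -1], [0, 0, 0.16], 7.8], [[-18, 1.8, -1], [0, 0, 0.16], 7.8], [[-24, 2.4, -1], [0, 0, 0.16], 7.8], [[-30, 3, -1], [0, 0, 0.16], 7.8], [[-35, 3.5, -1], [0, 0, 0.16], 7.8], [[-37.1, 3.7, -1], [0, 0, 0.16], 7.8], [[-37.1, 3.7, -1], [0, 0, 0.16], 7.8]]}}

```text
time: 8.95
ee_pos: [0.5145, -0.0967, 0.1378]
eef_rot: [0.752, 0.659, -0.0, -0.0]
ft_force: [0.5, 0.8, 0.3]
width: 0.0782
```

```bash
python3 plan.py .514 -.0955 .016 1.44; python3 - <<'E'
from h import *
c=camera("wrist"); im=c["frame"][:,:,::-1].copy()
for n,p,z in(("riser_square",[.514,-.0955,-.13],.003),):
  s=sil(c,n,p,z)
  cs,_=cv2.findContours(cv2.resize(s,(512,384)),0,1); cv2.drawContours(im,cs,-1,(0,255,0),1)
cv2.imwrite("pics/w3.png",im)
t=camera("top"); r=masks_of(t,"riser_round"); 
for x in r[:2]: print(x["conf"],x["at"],fit([(t,x["region"])],"riser_round",.013,[.467,.273],False))
E
```

```text
t 8.95 p [ 0.5145 -0.0967  0.1378] psi 1.439 w 0.0782 F [0.5 0.8 0.3] q [ 0.58  0.22 -0.53  1.81  0.12  1.14 -0.13]
[0.514, -0.0955, 0.016, 1.44] shift [ 0.11 -0.06 12.18] turn [-0.     0.    -0.001]
0.73 [162.3, 201.1] ([np.float64(0.4515100291968933), np.float64(0.25556270729358627), 0], np.float64(0.7714539795464651))
0.55 [151.8, 195.8] ([np.float64(0.46570011431818187), np.float64(0.2723500147352353), 0], np.float64(0.13215581138621668))
```

View pics/w3.png

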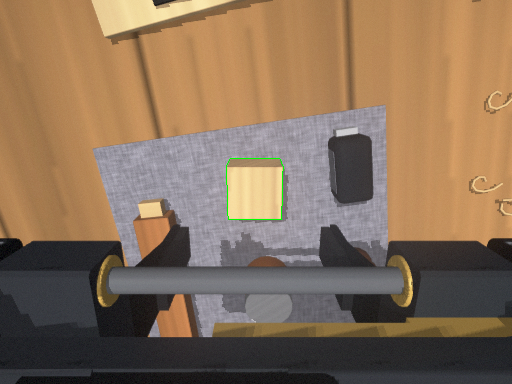

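Emit:
{"api": "play_rows", "payload": {"moves": [[[0.1, -0.05, 4], [0, 0, 0], 7.8], [[0.1, -0.05, 8], [0, 0, 0], 7.8], [[0.1, -0.05, 11], [0, 0, 0], 7.8], [[0.1, -0.05, 12.2], [0, 0, 0], 7.8], [[0.1, -0.05, 12.2], [0, 0, 0], 7.8], [[0.1, -0.05, 12.2], [0, 0, 0], 4.2], [[0.1, -0.05, 12.2], [0, 0, 0], 4.2], [[0.1, -0.05, 12.2], [0, 0, 0], 4.2]]}}

```text
time: 10.1
ee_pos: [0.5148, -0.0942, 0.0167]
eef_rot: [0.751, 0.66, 0.0, 0.001]
ft_force: [-0.2, -0.2, 0.5]
width: 0.0558
```

Emit:
{"api": "play_rows", "payload": {"moves": [[[0, 0, 0], [0, 0, 0], 4.2], [[0, 0, 0], [0, 0, 0], 4.2], [[0, 0, 0], [0, 0, 0], 4.2]]}}

```text
time: 10.48
ee_pos: [0.5146, -0.0942, 0.0165]
eef_rot: [0.751, 0.66, 0.0, 0.0]
ft_force: [-1.1, -0.8, 5.3]
width: 0.0496
```

```bash
python3 plan.py .4845 .115 .14 1.679
```

```text
t 10.47 p [ 0.5146 -0.0942  0.0165] psi 1.442 w 0.0496 F [-1.1 -0.8  5.3] q [ 0.53  0.38 -0.5   1.91  0.23  0.9  -0.21]
[0.4845, 0.115, 0.14, 1.679] shift [ 20.35  -5.67 -12.36] turn [ 0.     0.    -0.237]
```

Emit:
{"api": "play_rows", "payload": {"moves": [[[0, 0, -5], [0, 0, 0], 4.2], [[0, 0, -10.5], [0, 0, 0], 4.2], [[5.5, -1.5, -12.4], [0, 0, -0.1], 4.2], [[11.5, -3, -12.4], [0, 0, -0.24], 4.2], [[17, -4.8, -12.4], [0, 0, -0.24], 4.2], [[20.4, -5.7, -12.4], [0, 0, -0.24], 4.2], [[20.4, -5.7, -12.4], [0, 0, -0.24], 4.2], [[20.4, -5.7, -12.4], [0, 0, -0.24], 4.2]]}}

```text
time: 11.48
ee_pos: [0.484, 0.1148, 0.1398]
eef_rot: [0.667, 0.745, -0.0, 0.0]
ft_force: [0.8, -0.6, -0.4]
width: 0.0501
```

```bash
python3 plan.py .4845 .116 .027 1.679
```

```text
t 11.47 p [0.484  0.1148 0.1398] psi 1.681 w 0.0501 F [ 0.8 -0.6 -0.4] q [ 0.34  0.19 -0.72  1.87  0.13  1.14 -0.32]
[0.4845, 0.116, 0.027, 1.679] shift [ 0.12  0.06 11.28] turn [-0.001  0.     0.002]
```

Emit:
{"api": "play_rows", "payload": {"moves": [[[0.1, 0.05, 4], [0, 0, 0], 4.2], [[0.1, 0.05, 8], [0, 0, 0], 4.2], [[0.1, 0.05, 10.3], [0, 0, 0], 4.2], [[0.1, 0.05, 11.1], [0, 0, 0], 4.2], [[0.1, 0.05, 11.35], [0, 0, 0], 4.2], [[0.1, 0.05, 11.35], [0, 0, 0], 4.2]]}}

```text
time: 12.22
ee_pos: [0.4851, 0.1165, 0.0273]
eef_rot: [0.667, 0.745, 0.0, 0.0]
ft_force: [0.6, 0.2, -0.6]
width: 0.0498
```

```bash
python3 plan.py .4845 .116 .027 1.679
```

```text
t 12.22 p [0.4851 0.1165 0.0273] psi 1.681 w 0.0498 F [ 0.6  0.2 -0.6] q [ 0.28  0.35 -0.68  1.96  0.27  0.92 -0.43]
[0.4845, 0.116, 0.027, 1.679] shift [-0.04 -0.07  0.03] turn [0.001 0.    0.002]
```

Release, rise; then to the jar.

Emit:
{"api": "play_rows", "payload": {"moves": [[[0, -0.05, 0.1], [0, 0, 0], 4.9], [[0, -0.05, 0.1], [0, 0, 0], 5.5], [[0, -0.05, 0.1], [0, 0, 0], 6.5], [[0, -0.05, 0.1], [0, 0, 0], 7.8], [[0, -0.05, 0.1], [0, 0, 0], 7.8], [[0, -0.05, -2], [0, 0, 0], 7.8], [[0, -0.05, -6], [0, 0, 0], 7.8], [[0, -0.05, -11], [0, 0, 0], 7.8]]}}

```text
time: 13.22
ee_pos: [0.4832, 0.1165, 0.1372]
eef_rot: [0.667, 0.745, -0.001, -0.001]
ft_force: [1.3, 0.6, 0.4]
width: 0.0779
```

```bash
python3 plan.py .513 -.2065 .14 1.57
```

```text
t 13.22 p [0.4832 0.1165 0.1372] psi 1.682 w 0.0779 F [1.3 0.6 0.4] q [ 0.35  0.19 -0.73  1.87  0.14  1.14 -0.32]
[0.513, -0.2065, 0.14, 1.57] shift [-32.43  -0.63  -0.29] turn [-0.002 -0.     0.112]
```

Emit:
{"api": "play_rows", "payload": {"moves": [[[-6, -0.1, -0.3], [0, 0, 0], 7.8], [[-12, -0.2, -0.3], [0, 0, 0.11], 7.8], [[-18, -0.3, -0.3], [0, 0, 0.11], 7.8], [[-24, -0.5, -0.3], [0, 0, 0.11], 7.8], [[-29, -0.6, -0.3], [0, 0, 0.11], 7.8], [[-32.4, -0.6, -0.3], [0, 0, 0.11], 7.8], [[-32.4, -0.6, -0.3], [0, 0, 0.11], 7.8]]}}

```text
time: 14.1
ee_pos: [0.5133, -0.2091, 0.1391]
eef_rot: [0.708, 0.706, -0.0, -0.0]
ft_force: [0.5, 0.2, 0.8]
width: 0.0779
```

```bash
python3 plan.py .513 -.2065 .02 1.57; python3 - <<'E'
from h import *
c=camera("wrist"); im=c["frame"][:,:,::-1].copy()
for n,p,z in(("jar",[.513,-.2065,0],.003),("rail",[.405,-.2172,1.541],.003)):
  s=sil(c,n,p,z)
  cs,_=cv2.findContours(cv2.resize(s,(512,384)),0,1); cv2.drawContours(im,cs,-1,(0,255,0),1)
cv2.imwrite("pics/w4.png",im)
t=camera("top"); r=masks_of(t,"riser_square"); 
for x in r[:5]: 
  if x["at"][0]<240 and x["at"][1]<230: print(x["conf"],x["at"],fit([(t,x["region"])],"riser_square",.013,[.484,.115,.1]))
E
```

```text
t 14.1 p [ 0.5133 -0.2091  0.1391] psi 1.567 w 0.0779 F [0.5 0.2 0.8] q [ 0.72  0.28 -0.48  1.74  0.14  1.16  0.19]
[0.513, -0.2065, 0.02, 1.57] shift [ 0.27 -0.03 11.91] turn [-0.001  0.    -0.003]
0.94 [208.5, 188.0] ([np.float64(0.4841510191990047), np.float64(0.11427069008015053), np.float64(0.08678114502913689)], np.float64(0.06284541291646928))
```

View pics/w4.png

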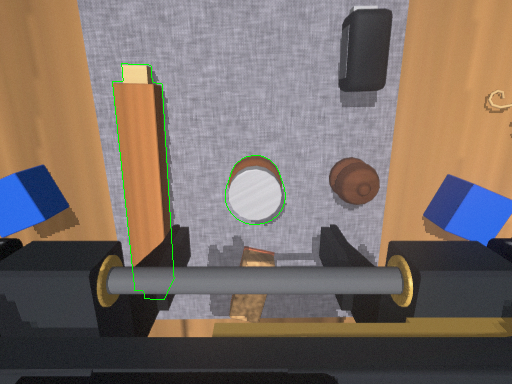

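Emit:
{"api": "play_rows", "payload": {"moves": [[[0.25, 0, 4], [0, 0, 0], 7.8], [[0.25, 0, 8], [0, 0, 0], 7.8], [[0.25, 0, 11], [0, 0, 0], 7.8], [[0.25, 0, 11.9], [0, 0, 0], 7.8], [[0.25, 0, 11.9], [0, 0, 0], 6.5], [[0.25, 0, 11.9], [0, 0, 0], 4.2], [[0.25, 0, 11.9], [0, 0, 0], 4.2], [[0.25, 0, 11.9], [0, 0, 0], 4.2]]}}

```text
time: 15.25
ee_pos: [0.5143, -0.2038, 0.0215]
eef_rot: [0.707, 0.707, 0.0, 0.001]
ft_force: [-1.3, 0.6, 5.3]
width: 0.0502
```

Emit:
{"api": "play_rows", "payload": {"moves": [[[0, 0, 0], [0, 0, 0], 4.2], [[0, 0, 0], [0, 0, 0], 4.2], [[0, 0, 0], [0, 0, 0], 4.2]]}}

```text
time: 15.62
ee_pos: [0.5143, -0.2038, 0.0215]
eef_rot: [0.707, 0.707, 0.0, 0.001]
ft_force: [-1.3, 0.4, 6.2]
width: 0.0509
```

```bash
python3 plan.py .565 .2037 .15 1.679
```

```text
t 15.62 p [ 0.5143 -0.2038  0.0215] psi 1.572 w 0.0509 F [-1.3  0.4  6.2] q [ 0.68  0.42 -0.46  1.84  0.23  0.94  0.12]
[0.565, 0.2037, 0.15, 1.679] shift [ 40.74   5.11 -12.88] turn [ 0.001  0.001 -0.107]
```

Emit:
{"api": "play_rows", "payload": {"moves": [[[0, 0, -5], [0, 0, 0], 4.2], [[0, 0, -10], [0, 0, 0], 4.2], [[5, 0.6, -12.9], [0, 0, -0.1], 4.2], [[11, 1.4, -12.9], [0, 0, -0.11], 4.2], [[17, 2.1, -12.9], [0, 0, -0.11], 4.2], [[23, 2.9, -12.9], [0, 0, -0.11], 4.2], [[29, 3.6, -12.9], [0, 0, -0.11], 4.2], [[35, 4.4, -12.9], [0, 0, -0.11], 4.2]]}}

```text
time: 16.62
ee_pos: [0.5575, 0.1481, 0.1497]
eef_rot: [0.667, 0.745, -0.0, 0.0]
ft_force: [1.0, -1.1, -1.0]
width: 0.0502
```

```bash
python3 plan.py .565 .206 .15 1.679
```

```text
t 16.62 p [0.5575 0.1481 0.1497] psi 1.681 w 0.0502 F [ 1.  -1.1 -1. ] q [ 0.23  0.36 -0.69  1.66  0.24  1.21 -0.41]
[0.565, 0.206, 0.15, 1.679] shift [ 5.67  1.38 -0.03] turn [0.    0.    0.002]
```

Emit:
{"api": "play_rows", "payload": {"moves": [[[4, 1, 0], [0, 0, 0], 4.2], [[5.7, 1.4, 0], [0, 0, 0], 4.2], [[5.7, 1.4, 0], [0, 0, 0], 4.2], [[5.7, 1.4, 0], [0, 0, 0], 4.2]]}}

```text
time: 17.12
ee_pos: [0.5655, 0.2025, 0.1494]
eef_rot: [0.668, 0.744, -0.001, 0.0]
ft_force: [0.4, -0.3, -0.8]
width: 0.05
```

```bash
python3 plan.py .565 .206 .0275 1.679
```

```text
t 17.12 p [0.5655 0.2025 0.1494] psi 1.68 w 0.05 F [ 0.4 -0.3 -0.8] q [ 0.13  0.42 -0.7   1.59  0.28  1.24 -0.51]
[0.565, 0.206, 0.0275, 1.679] shift [ 3.700e-01 -1.000e-02  1.219e+01] turn [-0.     0.001  0.001]
```

Emit:
{"api": "play_rows", "payload": {"moves": [[[0.3, 0, 4], [0, 0, 0], 4.2], [[0.3, 0, 8], [0, 0, 0], 4.2], [[0.3, 0, 11], [0, 0, 0], 4.2], [[0.3, 0, 12.0], [0, 0, 0], 4.2], [[0.3, 0, 12.2], [0, 0, 0], 4.2], [[0.3, 0, 12.2], [0, 0, 0], 4.2]]}}

```text
time: 17.88
ee_pos: [0.5656, 0.2076, 0.0288]
eef_rot: [0.667, 0.745, 0.001, 0.001]
ft_force: [-0.4, 0.5, -0.9]
width: 0.0504
```

```bash
python3 plan.py .565 .206 .0275 1.679
```

```text
t 17.88 p [0.5656 0.2076 0.0288] psi 1.681 w 0.0504 F [-0.4  0.5 -0.9] q [ 0.08  0.55 -0.65  1.69  0.38  1.03 -0.58]
[0.565, 0.206, 0.0275, 1.679] shift [-0.15 -0.08  0.13] turn [ 0.002 -0.     0.002]
```

Lower the last bit, release with modest opening, rise.

Emit:
{"api": "play_rows", "payload": {"moves": [[[-0.1, -0.1, 0.15], [0, 0, 0], 4.2], [[-0.1, -0.1, 0.15], [0, 0, 0], 4.2], [[-0.1, -0.1, 0.15], [0, 0, 0], 5.8], [[-0.1, -0.1, 0.15], [0, 0, 0], 7.0], [[-0.1, -0.1, 0.15], [0, 0, 0], 7.0], [[-0.1, -0.1, -2], [0, 0, 0], 7.0], [[-0.1, -0.1, -6], [0, 0, 0], 7.0], [[-0.1, -0.1, -11], [0, 0, 0], 7.0]]}}

```text
time: 18.88
ee_pos: [0.5635, 0.2066, 0.1396]
eef_rot: [0.667, 0.745, -0.0, -0.0]
ft_force: [1.3, -1.2, -0.3]
width: 0.07
```

```bash
python3 plan.py .405 -.2172 .14 1.541
```

```text
t 18.88 p [0.5635 0.2066 0.1396] psi 1.682 w 0.07 F [ 1.3 -1.2 -0.3] q [ 0.13  0.42 -0.7   1.6   0.29  1.22 -0.52]
[0.405, -0.2172, 0.14, 1.541] shift [-4.035e+01 -2.046e+01 -3.000e-02] turn [-0.001 -0.     0.141]
```

Emit:
{"api": "play_rows", "payload": {"moves": [[[-5.4, -2.7, 0], [0, 0, 0.14], 7.0], [[-10.8, -5.4, 0], [0, 0, 0.14], 7.0], [[-16, -8.1, 0], [0, 0, 0.14], 7.0], [[-21.6, -10.9, 0], [0, 0, 0.14], 7.0], [[-27, -13.6, 0], [0, 0, 0.14], 7.0], [[-32.4, -16.3, 0], [0, 0, 0.14], 7.0], [[-37.5, -19, 0], [0, 0, 0.14], 7.0], [[-40.3, -20.5, 0], [0, 0, 0.14], 7.0]]}}

```text
time: 19.88
ee_pos: [0.4038, -0.2193, 0.1391]
eef_rot: [0.718, 0.696, 0.0, 0.001]
ft_force: [-0.1, 0.5, 0.7]
width: 0.0701
```

Emit:
{"api": "play_rows", "payload": {"moves": [[[0, 0, 0], [0, 0, 0], 6.5], [[0, 0, 0], [0, 0, 0], 6.5]]}}

```text
time: 20.12
ee_pos: [0.4055, -0.2158, 0.1385]
eef_rot: [0.717, 0.697, 0.0, 0.001]
ft_force: [0.3, 0.4, -0.3]
width: 0.0658
```

```bash
python3 plan.py .405 -.2172 .006 1.541; python3 - <<'E'
from h import *
c=camera("wrist"); im=c["frame"][:,:,::-1].copy()
for n,p,z in(("rail",[.405,-.2172,1.541],.003),):
  s=sil(c,n,p,z)
  cs,_=cv2.findContours(cv2.resize(s,(512,384)),0,1); cv2.drawContours(im,cs,-1,(0,255,0),1)
cv2.imwrite("pics/w5.png",im)
t=camera("top"); r=masks_of(t,"jar"); cv2.imwrite("pics/t5.png",t["frame"][:,:,::-1])
for x in r[:2]: print(x["conf"],x["at"],fit([(t,x["region"])],"jar",.009,[.565,.204],False))
E
```

```text
t 20.12 p [ 0.4055 -0.2158  0.1385] psi 1.543 w 0.0658 F [ 0.3  0.4 -0.3] q [ 0.81  0.06 -0.43  1.97  0.03  1.12  0.34]
[0.405, -0.2172, 0.006, 1.541] shift [-0.14 -0.06 13.25] turn [0.001 0.    0.002]
0.75 [176.2, 159.2] ([np.float64(0.5635656585533371), np.float64(0.20472531144509332), 0], np.float64(0.11621988462843569))
0.23 [179.7, 175.4] ([np.float64(0.565983098681733), np.float64(0.2894729588274474), 0], np.float64(0.9349023535302954))
```

View pics/w5.png

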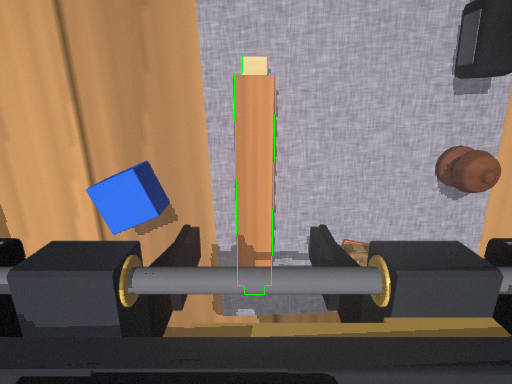

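View pics/t5.png

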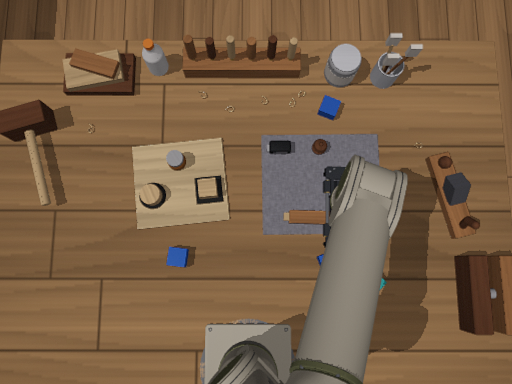

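Emit:
{"api": "play_rows", "payload": {"moves": [[[-0.15, -0.05, 4], [0, 0, 0], 6.5], [[-0.15, -0.05, 8], [0, 0, 0], 6.5], [[-0.15, -0.05, 11.5], [0, 0, 0], 6.5], [[-0.15, -0.05, 13.0], [0, 0, 0], 6.5], [[-0.15, -0.05, 13.2], [0, 0, 0], 6.5], [[-0.15, -0.05, 13.2], [0, 0, 0], 3.0], [[-0.15, -0.05, 13.2], [0, 0, 0], 3.0], [[-0.15, -0.05, 13.2], [0, 0, 0], 3.0]], "grip_force": 35}}

```text
time: 21.28
ee_pos: [0.4047, -0.2185, 0.0063]
eef_rot: [0.717, 0.697, 0.0, 0.001]
ft_force: [0.7, 0.1, -0.3]
width: 0.0424
```

Emit:
{"api": "play_rows", "payload": {"moves": [[[0, 0, 0], [0, 0, 0], 3.0], [[0, 0, 0], [0, 0, 0], 3.0], [[0, 0, 0], [0, 0, 0], 3.0]]}}

```text
time: 21.65
ee_pos: [0.4046, -0.2183, 0.006]
eef_rot: [0.717, 0.697, 0.0, 0.0]
ft_force: [-1.4, 0.1, 6.4]
width: 0.0358
```

```bash
python3 plan.py .4755 .194 .14 1.679
```

```text
t 21.65 p [ 0.4046 -0.2183  0.006 ] psi 1.542 w 0.0358 F [-1.4  0.1  6.4] q [ 0.78  0.26 -0.42  2.08  0.14  0.83  0.25]
[0.4755, 0.194, 0.14, 1.679] shift [ 41.42   5.9  -13.42] turn [ 0.001  0.    -0.137]
```

Emit:
{"api": "play_rows", "payload": {"moves": [[[0, 0, -4], [0, 0, 0], 3.0], [[0, 0, -9], [0, 0, 0], 3.0], [[4, 0.5, -13.4], [0, 0, -0.14], 3.0], [[10, 1.4, -13.4], [0, 0, -0.14], 3.0], [[16, 2.3, -13.4], [0, 0, -0.14], 3.0], [[22, 3.1, -13.4], [0, 0, -0.14], 3.0], [[28, 4, -13.4], [0, 0, -0.14], 3.0], [[34, 4.8, -13.4], [0, 0, -0.14], 3.0]]}}

```text
time: 22.65
ee_pos: [0.462, 0.1219, 0.1395]
eef_rot: [0.667, 0.745, -0.0, 0.0]
ft_force: [1.2, 0.0, -1.6]
width: 0.0356
```

```bash
python3 plan.py .475 .193 .14 1.679
```

```text
t 22.65 p [0.462  0.1219 0.1395] psi 1.681 w 0.0356 F [ 1.2  0.  -1.6] q [ 0.4   0.15 -0.8   1.91  0.12  1.13 -0.33]
[0.475, 0.193, 0.14, 1.679] shift [ 6.92  2.08 -0.05] turn [0.    0.001 0.002]
```

Emit:
{"api": "play_rows", "payload": {"moves": [[[3.5, 1, 0], [0, 0, 0], 3.0], [[6.9, 2.1, 0], [0, 0, 0], 3.0], [[6.9, 2.1, 0], [0, 0, 0], 3.0], [[6.9, 2.1, 0], [0, 0, 0], 3.0]]}}

```text
time: 23.15
ee_pos: [0.475, 0.1905, 0.1391]
eef_rot: [0.667, 0.745, -0.001, -0.0]
ft_force: [0.4, 0.5, -1.5]
width: 0.0358
```

```bash
python3 plan.py .475 .193 .0575 1.679;  python3 - <<'E'
from h import *
c=camera("wrist"); cv2.imwrite("pics/w6.png",c["frame"][:,:,::-1])
E
```

```text
t 23.15 p [0.475  0.1905 0.1391] psi 1.682 w 0.0358 F [ 0.4  0.5 -1.5] q [ 0.27  0.25 -0.83  1.83  0.2   1.16 -0.51]
[0.475, 0.193, 0.0575, 1.679] shift [0.25 0.03 8.16] turn [-0.001  0.001  0.003]
```

View pics/w6.png

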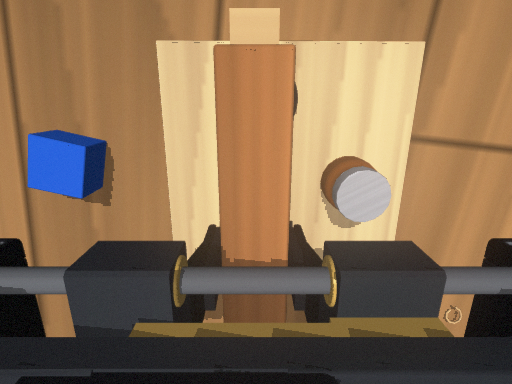

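Emit:
{"api": "play_rows", "payload": {"moves": [[[0.2, 0, 3], [0, 0, 0], 3.0], [[0.2, 0, 6], [0, 0, 0], 3.0], [[0.2, 0, 7.5], [0, 0, 0], 3.0], [[0.2, 0, 8.05], [0, 0, 0], 3.0], [[0.2, 0, 8.2], [0, 0, 0], 3.0], [[0.2, 0, 8.2], [0, 0, 0], 3.0]]}}

```text
time: 23.95
ee_pos: [0.4756, 0.1934, 0.0583]
eef_rot: [0.667, 0.745, 0.0, 0.0]
ft_force: [-0.1, 0.4, -1.7]
width: 0.0358
```

```bash
python3 plan.py .475 .193 .0562 1.679
```

```text
t 23.95 p [0.4756 0.1934 0.0583] psi 1.682 w 0.0358 F [-0.1  0.4 -1.7] q [ 0.22  0.36 -0.8   1.9   0.3   1.   -0.6 ]
[0.475, 0.193, 0.0562, 1.679] shift [-0.03 -0.06  0.21] turn [ 0.001 -0.     0.003]
```

Emit:
{"api": "play_rows", "payload": {"moves": [[[0, -0.05, 0.15], [0, 0, 0], 3.0], [[0, -0.05, 0.25], [0, 0, 0], 3.0], [[0, -0.05, 0.25], [0, 0, 0], 3.0]]}}

```text
time: 24.32
ee_pos: [0.4749, 0.1932, 0.0561]
eef_rot: [0.667, 0.745, 0.0, 0.001]
ft_force: [-4.2, -2.0, 10.1]
width: 0.0358
```

Contact (about 10 N). Release and rise, then go to the sander.

Emit:
{"api": "play_rows", "payload": {"moves": [[[0, -0.05, 0.15], [0, 0, 0], 3.0], [[0, -0.05, 0.15], [0, 0, 0], 4.2], [[0, -0.05, 0.15], [0, 0, 0], 5.8], [[0, -0.05, 0.15], [0, 0, 0], 6.2], [[0, -0.05, -1], [0, 0, 0], 6.2], [[0, -0.05, -3], [0, 0, 0], 6.2], [[0, -0.05, -7], [0, 0, 0], 6.2], [[0, -0.05, -11], [0, 0, 0], 6.2]]}}

```text
time: 25.32
ee_pos: [0.4741, 0.1934, 0.1677]
eef_rot: [0.667, 0.745, 0.0, 0.0]
ft_force: [0.2, -0.3, 1.1]
width: 0.0615
```

```bash
python3 plan.py .509 -.323 .15 1.34
```

```text
t 25.32 p [0.4741 0.1934 0.1677] psi 1.682 w 0.0615 F [ 0.2 -0.3  1.1] q [ 0.29  0.21 -0.85  1.79  0.17  1.21 -0.5 ]
[0.509, -0.323, 0.15, 1.34] shift [-51.71  -2.28   1.75] turn [ 0.001 -0.     0.342]
```

Emit:
{"api": "play_rows", "payload": {"moves": [[[-6, -0.3, 0], [0, 0, 0.1], 6.2], [[-12, -0.5, 0.5], [0, 0, 0.2], 6.2], [[-18, -0.8, 1], [0, 0, 0.34], 6.2], [[-24, -1.1, 1.5], [0, 0, 0.34], 6.2], [[-30, -1.3, 1.7], [0, 0, 0.34], 6.2], [[-36, -1.6, 1.7], [0, 0, 0.34], 6.2], [[-42, -1.9, 1.7], [0, 0, 0.34], 6.2], [[-47.5, -2.1, 1.7], [0, 0, 0.34], 6.2]]}}

```text
time: 26.32
ee_pos: [0.5061, -0.2836, 0.15]
eef_rot: [0.783, 0.622, 0.001, 0.001]
ft_force: [0.5, 0.7, -0.3]
width: 0.062
```

```bash
python3 plan.py .509 -.323 .14 1.34
```

```text
t 26.32 p [ 0.5061 -0.2836  0.15  ] psi 1.341 w 0.062 F [ 0.5  0.7 -0.3] q [ 0.83  0.32 -0.47  1.66  0.16  1.2   0.09]
[0.509, -0.323, 0.14, 1.34] shift [-3.77  1.18  1.  ] turn [0.002 0.    0.001]
```

Emit:
{"api": "play_rows", "payload": {"moves": [[[-3.7, 1.2, 1], [0, 0, 0], 6.2], [[-3.7, 1.2, 1], [0, 0, 0], 6.2], [[-3.7, 1.2, 1], [0, 0, 0], 6.2]]}}

```text
time: 26.7
ee_pos: [0.5097, -0.3191, 0.1392]
eef_rot: [0.783, 0.622, 0.001, 0.0]
ft_force: [0.2, 0.5, 0.5]
width: 0.062
```

```bash
python3 plan.py .509 -.323 .008 1.34; python3 - <<'E'
from h import *
c=camera("wrist"); im=c["frame"][:,:,::-1].copy()
for n,p,z in(("sander",[.509,-.323,1.34],.003),):
  s=sil(c,n,p,z)
  cs,_=cv2.findContours(cv2.resize(s,(512,384)),0,1); cv2.drawContours(im,cs,-1,(0,255,0),1)
cv2.imwrite("pics/w7.png",im)
t=camera("top"); cv2.imwrite("pics/t7.png",cv2.resize(t["frame"][120:250,120:270,::-1],None,fx=4.5,fy=4.5,interpolation=cv2.INTER_CUBIC))
for x in masks_of(t,"rail")[:2]: print(x["conf"],x["at"],fit([(t,x["region"])],"rail",.053,[.475,.193,1.68]))
E
```

```text
t 26.7 p [ 0.5097 -0.3191  0.1392] psi 1.343 w 0.062 F [0.2 0.5 0.5] q [ 0.85  0.38 -0.45  1.61  0.17  1.19  0.13]
[0.509, -0.323, 0.008, 1.34] shift [-0.41  0.   13.12] turn [ 0.001 -0.001  0.003]
0.92 [175.8, 188.9] ([np.float64(0.4739802057683189), np.float64(0.1928583620144958), np.float64(1.6725355624805165)], np.float64(0.07756347995004853))
```

View pics/w7.png

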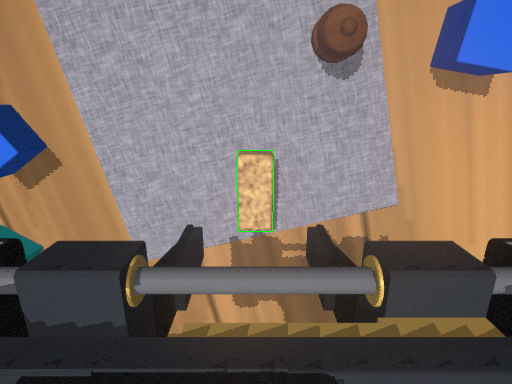

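View pics/t7.png

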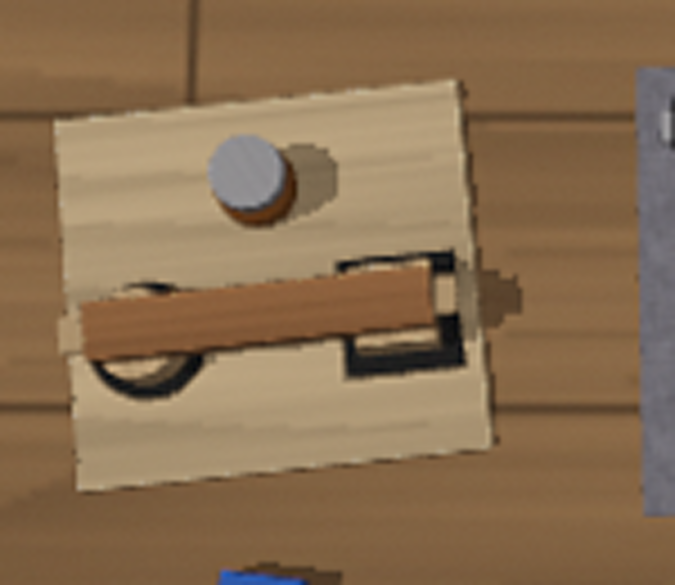

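Emit:
{"api": "play_rows", "payload": {"moves": [[[-0.4, 0, 4], [0, 0, 0], 6.2], [[-0.4, 0, 8], [0, 0, 0], 6.2], [[-0.4, 0, 11.5], [0, 0, 0], 6.2], [[-0.4, 0, 13.0], [0, 0, 0], 6.2], [[-0.4, 0, 13.1], [0, 0, 0], 6.2], [[-0.4, 0, 13.1], [0, 0, 0], 2.8], [[-0.4, 0, 13.1], [0, 0, 0], 2.8], [[-0.4, 0, 13.1], [0, 0, 0], 2.8]], "grip_force": 15}}

```text
time: 27.85
ee_pos: [0.5086, -0.3243, 0.0079]
eef_rot: [0.783, 0.622, 0.0, 0.001]
ft_force: [-0.7, -0.3, 0.2]
width: 0.0398
```

Emit:
{"api": "play_rows", "payload": {"moves": [[[0, 0, 0], [0, 0, 0], 2.8], [[0, 0, 0], [0, 0, 0], 2.8], [[0, 0, 0], [0, 0, 0], 2.8]]}}

```text
time: 28.22
ee_pos: [0.5085, -0.3242, 0.0076]
eef_rot: [0.783, 0.622, 0.0, 0.0]
ft_force: [-0.7, 0.1, 4.8]
width: 0.0339
```

```bash
python3 plan.py .474 .193 .17 1.673
```

```text
t 28.23 p [ 0.5085 -0.3242  0.0076] psi 1.342 w 0.0339 F [-0.7  0.1  4.8] q [ 0.82  0.53 -0.41  1.71  0.25  0.96  0.08]
[0.474, 0.193, 0.17, 1.673] shift [ 49.58 -15.09 -16.27] turn [ 0.001  0.    -0.331]
```

Emit:
{"api": "play_rows", "payload": {"moves": [[[0, 0, -5], [0, 0, 0], 2.8], [[0, 0, -10], [0, 0, 0], 2.8], [[3, -0.9, -14], [0, 0, -0.1], 2.8], [[8, -2.4, -16.3], [0, 0, -0.2], 2.8], [[14, -4.2, -16.3], [0, 0, -0.33], 2.8], [[20, -6, -16.3], [0, 0, -0.33], 2.8], [[26, -7.9, -16.3], [0, 0, -0.33], 2.8], [[31.5, -9.6, -16.3], [0, 0, -0.33], 2.8]]}}

```text
time: 29.22
ee_pos: [0.4856, 0.0067, 0.1701]
eef_rot: [0.67, 0.742, -0.0, 0.0]
ft_force: [0.7, -0.6, 0.4]
width: 0.0335
```

```bash
python3 plan.py .474 .193 .17 1.673
```

```text
t 29.23 p [0.4856 0.0067 0.1701] psi 1.672 w 0.0335 F [ 0.7 -0.6  0.4] q [ 0.59  0.12 -0.74  1.86  0.09  1.2  -0.07]
[0.474, 0.193, 0.17, 1.673] shift [18.66  0.73 -0.  ] turn [ 0.     0.001 -0.001]
```

Emit:
{"api": "play_rows", "payload": {"moves": [[[5.5, 0.2, 0], [0, 0, 0], 2.8], [[11, 0.4, 0], [0, 0, 0], 2.8], [[16, 0.6, 0], [0, 0, 0], 2.8], [[18.6, 0.7, 0], [0, 0, 0], 2.8], [[18.6, 0.7, 0], [0, 0, 0], 2.8], [[18.6, 0.7, 0], [0, 0, 0], 2.8]]}}

```text
time: 29.98
ee_pos: [0.4746, 0.1893, 0.1698]
eef_rot: [0.671, 0.742, -0.0, 0.0]
ft_force: [0.2, -0.4, -1.3]
width: 0.0339
```

```bash
python3 plan.py .474 .1935 .0825 1.673
```

```text
t 29.98 p [0.4746 0.1893 0.1698] psi 1.671 w 0.0339 F [ 0.2 -0.4 -1.3] q [ 0.32  0.22 -0.87  1.79  0.18  1.22 -0.5 ]
[0.474, 0.1935, 0.0825, 1.673] shift [ 0.43 -0.01  8.73] turn [-0.     0.001 -0.002]
```

Emit:
{"api": "play_rows", "payload": {"moves": [[[0.35, 0, 3], [0, 0, 0], 2.8], [[0.35, 0, 6], [0, 0, 0], 2.8], [[0.35, 0, 8], [0, 0, 0], 2.8], [[0.35, 0, 8.5], [0, 0, 0], 2.8], [[0.35, 0, 8.6], [0, 0, 0], 2.8], [[0.35, 0, 8.6], [0, 0, 0], 2.8]]}}

```text
time: 30.72
ee_pos: [0.4747, 0.194, 0.0849]
eef_rot: [0.671, 0.742, 0.001, 0.0]
ft_force: [-0.4, 0.6, -0.2]
width: 0.034
```

```bash
python3 plan.py .474 .1935 .0818 1.673
```

```text
t 30.73 p [0.4747 0.194  0.0849] psi 1.672 w 0.034 F [-0.4  0.6 -0.2] q [ 0.26  0.33 -0.84  1.88  0.28  1.06 -0.59]
[0.474, 0.1935, 0.0818, 1.673] shift [-0.04 -0.08  0.31] turn [ 0.001 -0.    -0.001]
```

Emit:
{"api": "play_rows", "payload": {"moves": [[[0, -0.05, 0.15], [0, 0, 0], 2.8], [[0, -0.05, 0.3], [0, 0, 0], 2.8], [[0, -0.05, 0.32], [0, 0, 0], 2.8]]}}

```text
time: 31.1
ee_pos: [0.4738, 0.1939, 0.0815]
eef_rot: [0.67, 0.742, 0.0, 0.0]
ft_force: [-3.1, -1.7, 9.7]
width: 0.0337
```

Emit:
{"api": "play_rows", "payload": {"moves": [[[0, -0.05, 0.25], [0, 0, 0], 2.8], [[0, -0.05, 0.2], [0, 0, 0], 4.0], [[0, -0.05, 0.15], [0, 0, 0], 5.6], [[0, -0.05, 0.15], [0, 0, 0], 6.0], [[0, -0.05, -1], [0, 0, 0], 6.0], [[0, -0.05, -3], [0, 0, 0], 6.0], [[0, -0.05, -7], [0, 0, 0], 6.0], [[0, -0.05, -12], [0, 0, 0], 6.0]]}}

```text
time: 32.1
ee_pos: [0.4727, 0.1938, 0.2031]
eef_rot: [0.67, 0.742, -0.0, -0.0]
ft_force: [1.2, -0.4, 0.1]
width: 0.06
```

Emit:
{"api": "play_rows", "payload": {"moves": [[[-5, 0, -1], [0, 0, 0], 6.0], [[-11, 0, -2], [0, 0, 0], 6.0], [[-17, 0, -2], [0, 0, 0], 6.0], [[-22, 0, -2], [0, 0, 0], 6.0], [[-22, 0, -2], [0, 0, 0], 6.0], [[-22, 0, -2], [0, 0, 0], 6.0]]}}

```text
time: 32.85
ee_pos: [0.4955, -0.0243, 0.222]
eef_rot: [0.67, 0.742, 0.0, 0.0]
ft_force: [-0.0, 0.5, 0.4]
width: 0.0598
```

```bash
python3 plan.py; python3 - <<'E'
from h import *
bc=np.array([.505,.197]);by=.108
t=camera("top");s=camera("side")
a=t["frame"][120:250,120:270,::-1]; b=s["frame"][110:240,180:330,::-1]
cv2.imwrite("pics/f.png",np.vstack([cv2.resize(x,None,fx=4,fy=2.3*1.0 if 0 else 4,interpolation=cv2.INTER_CUBIC) for x in(a,)]))
cv2.imwrite("pics/g.png",cv2.resize(b,None,fx=4,fy=4,interpolation=cv2.INTER_CUBIC))
W={"rail":(.053,[.474,.193,1.673]),"sander":(.077,[.474,.193,1.673]),"jar":(.009,[.5636,.2047]),"riser_round":(.013,[.466,.273]),"riser_square":(.013,[.484,.115,.1]),"tape":(.003,[.607,-.087,1.58]),"finial":(.003,[.608,-.2])}
for n,(z,p0) in W.items():
  for k,c in(("top",t),("side",s)):
    q=pix(c,np.array([[p0[0],p0[1],z+.02]]))[0]
    r=[x for x in masks_of(c,n) if np.hypot(*(np.array(x["at"])-q))<14]
    if r:
      p,f=fit([(c,r[0]["region"])],n,z,p0,len(p0)>2)
      d=np.array(p[:2])-bc; print(n,k,round(r[0]["conf"],2),np.round(p,4),round(f,3),"board",np.round([d[0]*np.cos(by)+d[1]*np.sin(by),-d[0]*np.sin(by)+d[1]*np.cos(by)],4))
    else: print(n,k,"none")
E
```

```text
t 32.85 p [ 0.4955 -0.0243  0.222 ] psi 1.672 w 0.0598 F [-0.   0.5  0.4] q [ 0.64  0.1  -0.72  1.76  0.07  1.3   0.01]
rail top none
rail side none
sander top 0.86 [0.472  0.1949 1.6775] 0.06 board [-0.033   0.0015]
sander side 0.54 [0.4753 0.1972 1.623 ] 0.546 board [-0.0295  0.0034]
jar top 0.86 [0.5628 0.2033 0.    ] 0.123 board [0.0582 0.    ]
jar side 0.48 [0.5646 0.2046 0.    ] 0.24 board [0.06   0.0011]
riser_round top 0.52 [0.4652 0.2726 0.    ] 0.794 board [-0.0314  0.0795]
riser_round side 0.63 [0.4601 0.2827 0.    ] 0.815 board [-0.0355  0.09  ]
riser_square top none
riser_square side 0.56 [0.485  0.1136 0.0553] 0.487 board [-0.0288 -0.0808]
tape top none
tape side 0.51 [ 0.6086 -0.0851  1.5176] 0.166 board [ 0.0726 -0.2916]
finial top 0.53 [ 0.6012 -0.1999  0.    ] 0.422 board [ 0.0529 -0.405 ]
finial side 0.84 [ 0.6088 -0.2039  0.    ] 0.273 board [ 0.06   -0.4097]
```

View pics/f.png

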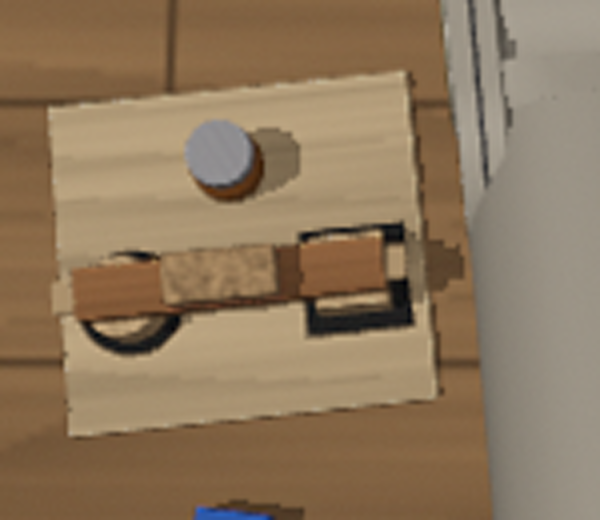

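View pics/g.png

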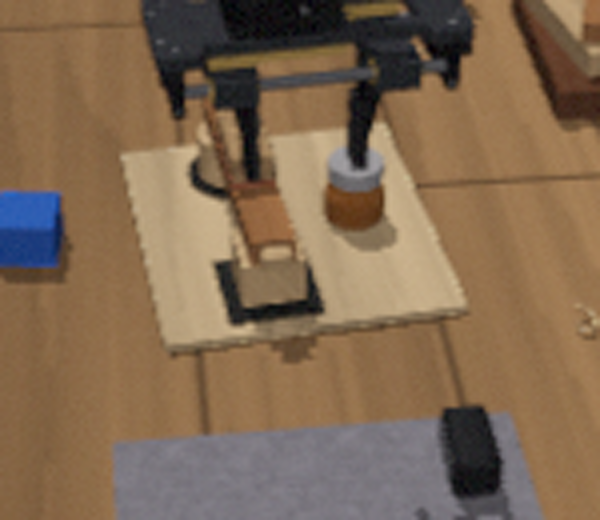

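Emit:
{"api": "play_rows", "payload": {"moves": [[[-5, 0, 0], [0, 0, 0], 6.0], [[-11, 0, 0], [0, 0, 0], 6.0], [[-17, 0, 0], [0, 0, 0], 6.0], [[-23, 0, 0], [0, 0, 0], 6.0], [[-27, 0, 0], [0, 0, 0], 6.0], [[-27, 0, 0], [0, 0, 0], 6.0]]}}

```text
time: 34.4
ee_pos: [0.5215, -0.2975, 0.2199]
eef_rot: [0.673, 0.74, -0.0, -0.0]
ft_force: [-1.1, 0.2, 0.9]
width: 0.0598
```

```bash
python3 - <<'E'
from h import *
ims=[]
for k,(x,y) in(("top",(120,120)),("side",(190,120))):
  c=camera(k); im=cv2.resize(c["frame"],None,fx=S,fy=S,interpolation=cv2.INTER_CUBIC)[:,:,::-1].copy()
  for n,p,z in(("rail",[.474,.193,1.673],.053),("sander",[.473,.1935,1.675],.077),("jar",[.563,.204,0],.009),("riser_round",[.4657,.2725,0],.013),("riser_square",[.484,.1143,.1],.013)):
    cs,_=cv2.findContours(sil(c,n,p,z),0,1); cv2.drawContours(im,cs,-1,(0,255,0),1)
  ims.append(im[y*S:(y+110)*S,x*S:(x+120)*S])
cv2.imwrite("pics/k.png",cv2.resize(np.hstack(ims),(800,367)))
E
```

```text
(no output)
```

View pics/k.png

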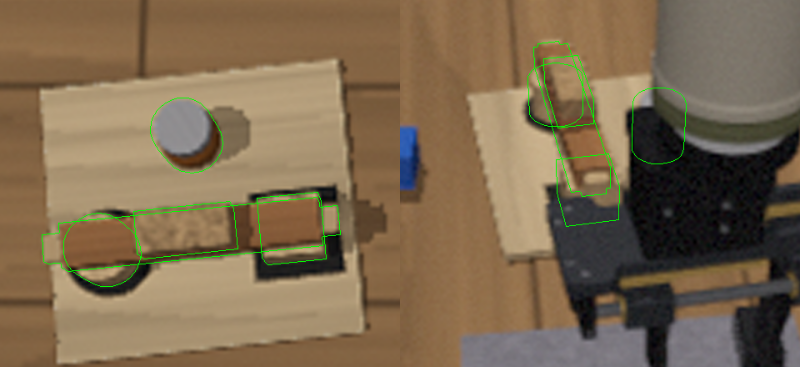

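```bash
python3 -c "
from bench import *
print(read_state()['ft_force'],close_job())"
```

```text
the job is handed in; nothing more can be done
[-0.56514284  0.41722154 -0.40030121] None
```

I set up the chair rail as asked and handed the job in at about 34.5 s of the 136 s allowed. No verdict is reported, so the figures below are my own camera measurements.

| Item | Last check |
|---|---|
| Round riser | about 1 mm from the middle of its pad |
| Square riser | about 1 mm from the middle of its pad |
| Rail | about 1–2 mm off its board target, under 0.01 rad off straight |
| Cork block | about 2–3 mm off the rail's middle, under 0.01 rad off its line |
| Jar | upright, about 90 mm behind the rail's centre line, 1–3 mm off its middle |

- **Timing of the measurements:** I measured the risers before laying the rail and the rail before setting the block. Afterwards the rail's network search failed in both views, and the square riser's failed from above. The riser fits that did come back were poor because the rail hides the risers. A final overlay of the earlier poses on the top picture still matched.
- **Bystanders:** the finial fit from the side matched its start. The finial fit from above was poor (about 4–8 mm different) and the tape was missed from above, both with the arm in the way. The side view puts the tape within about 3 mm of where it began. I planned every grasp to keep clear of both.
- **Side view:** in the last side picture the arm hid the jar and part of the square riser. An earlier side picture showed both standing properly.

The gripper was clear of everything at hand-in, about 220 mm above the bench.

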